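# Set the sprung tweezers to the marked gap

### The job

Pull the drawer of the small desktop drawer unit out to its stop, take out the sprung tweezers that lie in it, and lift them, lying level, to about 20 cm above the desk. Squeeze them until the pointer on the sprung leg stands at the middle of the marker block on the cross bar, never pressing the tips right together. Finish while still holding them up there, steady at that gap, so that I can check it with my rule; leave the drawer out and the other things on the desk where they are.

Things in the scene. Friction and masses are not known exactly. Their poses are not given: they have to be found in the camera images.
- drawer_unit: low desktop drawer unit of wood, fixed to the desk; 140 mm deep (x), 190 mm wide (y), 66 mm high; origin on the desk under it, its front plane 80 mm from the origin along its own -x, which faces the robot. Its one drawer slides out along its -x. A monitor on a flat computer stands to the left of it
- drawer (a joint): how far the drawer is pulled out, m: 0 shut, 0.12 at its stop; 1 N of friction. Shut, it hides the tweezers. Its tray is 122 mm (x) x 160 mm inside, walls 18 mm above its floor, the floor 13 mm above the desk; two 6 mm ribs keep the tweezers from sliding back. Its front is 12 mm thick, top 59 mm above the desk; pulled out, 116 mm of tray lie open before the unit
- drawer_handle (a point): middle of the drawer's steel bar handle: a horizontal bar 11 mm thick and 90 mm long along the unit's y, 40 mm above the desk, 35 mm in front of the drawer's front; it moves with the drawer
- tweezers: steel sprung tweezers, 135 mm long, about 80 g, lying flat across the drawer. Origin on the underside; x points along them to the tips (60 mm away), y across, z up. The legs are strips 14 mm high on edge: the plain leg at -y is straight with the frame, the sprung leg at +y turns on the coil at x = -65 mm. Squeeze them along y over the finger rests
- rest_plain (a point): middle of the outer face of the plain leg's finger rest (36 mm long, 14 mm high); at x = 0, y = -11 mm, z = 7 mm in the tweezers frame, straight with it
- rest_sprung (a point): middle of the outer face of the sprung leg's finger rest (30 mm long, 14 mm high), moves with that leg; about x = -6, y = +28 mm in the tweezers frame when free. Over both rests they are 39 mm wide when free, 30 mm with the tips 16 mm apart (the rests are then parallel), 22 mm shut; 1 mm of squeeze here moves the pointer about 1.8 mm
- grip (a point): point midway between the two finger rests of the free tweezers, at half the legs' height (7 mm above the underside); fixed in the tweezers frame at x = 0, y = 8.5 mm; same axes as the tweezers
- squeeze (a joint): how far the sprung leg is squeezed, rad: 0 free (tips about 34 mm apart), 0.28 shut (tips about 1 mm apart). A spring pushes it open: about 2 N at the finger rests at 0, 7 to 9 N near shut
- pointer (a point): top part of the pointer, a thin upright fin 2 mm wide on the sprung leg just tipward of the cross bar, 20 mm above the underside; at y = 36 mm in the tweezers frame when free, falling as they are squeezed to 3 mm when shut
- marker_mid (a point): middle of the marker, a small dark steel block 8 mm wide (along y), 10 mm long, stuck fast on the cross bar at y = 12 to 23 mm (differs each time). The bar is fixed to the plain leg near the tips and crosses over the sprung leg, top 19 mm above the underside. The gap is right when pointer and marker have the same y in the tweezers frame
- notes: pad of sticky notes, 77 x 77 x 17 mm, lying on top of the drawer unit; leave alone
- mug: stoneware mug, 85 mm across, 96 mm high, right of the drawer unit; leave alone
- eraser: eraser, 23 x 58 x 12 mm, on the desk right of the drawer; leave alone

How it is judged:
By the outcome, as a careful person would: the job done as asked, in the order asked, and still so for the second after the job is handed in, while the arm keeps its last pose, push and grip.
It also fails if it takes over 58 s, if anything falls off the work surface, if the arm or the gripper's body presses on something with over 40 N, if the wrist force passes 120 N, or if a joint passes its speed limit or range.

### The arm

A 7-joint arm with a two-finger parallel gripper is mounted at the origin on a cart in front of the work surface, level with it; the furniture and walls round the work are solid. World frame = base frame: x ahead of the robot, y to its left, z up, the work surface at z = 0. Lengths are in m, angles in rad, forces in N, time in s.
With the tool pointing down it reaches from about 0.4 to 0.85 m from the base axis. Payload 4.5 kg.
Tool frame: the origin (TCP) lies on the centre line of the jaws, within the pads' length; the fingertips stand 8 mm ahead of it and the grasp point (between the pads) lies 11 mm behind it (manip.finger_overhang is the z of the fingertips in the tool frame, in m); z points along the fingers, y is the direction in which the jaws open and shut (so a half turn about z gives the same grasp; the last joint's range is limited). The gripper opens to 85 mm and grips with 20 to 120 N. Pads are 22 mm wide; open, the fingers measure 114 mm over their backs; the gripper's body (76 mm by 85 mm) begins 54 mm behind the grasp point. The pads swing forward as they close: fully open they stand 13 mm farther back than shut.
Start: joints at [1.144, 0.689, -0.195, 1.565, 0.157, 0.902, -0.215], TCP at [0.278, -0.56, 0.239] pointing down, gripper open.
Joint ranges: [-3.01, 3.01], [-0.46, 2.08], [-1.47, 1.51], [0.13, 2.56], [-1, 4.14], [0.04, 2.09], [-2.66, 2.66]. Speed limits (rad/s): [2.57, 2.57, 3.14, 3.14, 3.14, 3.14, 3.14].

### API

Orientations are given as [roll, pitch, yaw] about the fixed x, y, z axes, in that order (R = Rz(yaw) Ry(pitch) Rx(roll)).
In Python, from station import manip, vision gives the robot as it stands.
- The arm moves only by the tool apply_moves, never from a script. Its argument "motion" is a list of rows, each an object with "linear": the shift along the tool's x, y, z in cm, a list of three; "delta_rot": the turn, a rotation vector about the tool's x, y, z in rad, a list of three; "hand": the closure, from -1 (fully open) to 1 (shut), so that 0 is half open. In form: [{"linear": [x, y, z], "delta_rot": [wx, wy, wz], "hand": hand}, ...]. A call has 1 to 10 rows; each row is the pose to reach, as a shift and turn from the pose measured when the call began, along the tool's axes at that moment; what a row does not reach only later rows make up. A row lasts 1/12 s, in which the tool goes at most 41.7 mm and 7.16 degrees, less where a joint would pass 70% of its speed; a pose out of reach is approached as far as the arm can. A call with a gripper value outside its range is refused whole. The fingers move at their own pace and stop on an object; the grip force is fixed at half the most. Time passes only in rows, so rows that repeat a pose let the fingers close. It gives the time, the measured TCP pose, the force and the opening at its end, in the units of the state.
- manip.read_state(): the state, without advancing time (a new reading comes with each control period).
- vision.camera(name): name is "side" or "top" or "wrist"; returns the picture (400x640x3 uint8, red, green, blue); there is no depth.
- vision.calibration(name): a dict with "mtx" (3x3 intrinsics, pixels), "dist" ([k1, k2, p1, p2, k3] as OpenCV has them; the pictures are not rectified), "world_to_cam" (4x4, takes a point from world to camera coordinates). Camera axes: x right, y up, looking along -z (the intrinsics and any distortion apply to the point x, -y, -z); pixel columns grow to the right and rows downward; lengths in m; the calibration is good to about 2 mm. A picture is of the moment at which its call begins: read the wrist's pose just before it. calibration takes no time and is no camera call; for the wrist camera it gives the pose at the moment of the call.
- manip.sign_off(): hands the job in, once; it reports no verdict.
The state is a dict: "clock": time; "joint_pos": joint angles; "joint_velocities": joint speeds; "effort": joint torques, N m; "ee_pos": TCP position; "orientation": TCP orientation; "ft_force": force on the tool from outside, world axes, zero at the start; "moment": the same for the moment, N m; "grip_width": opening from 0.0 (shut) to 1.0 (fully open).
Only numpy, scipy, OpenCV 4.12 (cv2) and the standard library are available. Lean on these libraries where they do the work, as an engineer would, in place of code of your own. Each camera call takes 0.05 s, during which the arm holds its last target. There are 200 camera calls.

## Working session

There is one attempt and no reset: what is moved stays moved. The work goes in short steps, Python scripts to look and compute and a tool call to move; the robot and the scene stay as the last step left them, time stands still between calls to the robot, and variables do not carry over. Pictures are saved under pics/ and viewed, about 8 in all and at most 12, crops included, and the job is handed in when it is done.

Besides the shell and the picture viewer there is one more tool, called as name([rows], argument=value, ...), one row to a line, values as JSON. apply_moves: Moves the arm, as the interface text tells. Its arguments: {"type":"object","properties":{"motion":{"type":"array","items":{"type":"object","properties":{"linear":{"type":"array","items":{"type":"number"}},"delta_rot":{"type":"array","items":{"type":"number"}},"hand":{"type":"number"}}}}},"required":["motion"]}

```bash
ls; mkdir -p pics
cat > h.py <<'E'
import numpy as np, cv2
from station import manip, vision
from scipy.spatial.transform import Rotation as R
def ray(cal,uv):
    K=np.array(cal["mtx"]);d=np.array(cal["dist"]);T=np.array(cal["world_to_cam"])
    p=cv2.undistortPoints(np.array([[uv]],float),K,d)[0,0]
    v=T[:3,:3].T@np.array([p[0],-p[1],-1]); o=-T[:3,:3].T@T[:3,3]
    return o,v
def onz(cal,uv,z):
    o,v=ray(cal,uv); return o+v*(z-o[2])/v[2]
def onplane(cal,uv,p0,n):
    o,v=ray(cal,uv); return o+v*(np.dot(np.array(p0)-o,n)/np.dot(v,n))
def proj(cal,P):
    T=np.array(cal["world_to_cam"]);c=(T[:3,:3]@np.atleast_2d(P).T).T+T[:3,3]
    c=c*[1,-1,-1]
    return cv2.projectPoints(c,np.zeros(3),np.zeros(3),np.array(cal["mtx"]),np.array(cal["dist"]))[0][:,0]
def st(): 
    s=manip.read_state(); Rm=R.from_euler('xyz',s["orientation"]).as_matrix(); return s,np.array(s["ee_pos"]),Rm
def save(n,im,crop=None,k=1):
    if crop: im=im[crop[1]:crop[3],crop[0]:crop[2]]
    im=cv2.resize(im,None,fx=k,fy=k,interpolation=cv2.INTER_CUBIC); cv2.imwrite(f"pics/{n}.png",im[:,:,::-1])
E
python3 - <<'E'
from h import *
s,p,Rm=st(); print(s,Rm.round(3)); print(manip.finger_overhang)
a=vision.camera("top");b=vision.camera("side")
np.save("top0.npy",a)
save("a",np.vstack([a,b])[:, :],k=0.75)
for n in("top","side","wrist"):
    c=vision.calibration(n);T=np.array(c["world_to_cam"]);print(n,np.array(c["mtx"]).round(1).tolist(),c["dist"],(-T[:3,:3].T@T[:3,3]).round(3),T[:3,:3].round(2).tolist())
E
```

```text
pics
{'clock': 0.0, 'joint_pos': array([ 1.14376713,  0.69001197, -0.19452959,  1.56637398,  0.15726299,
        0.90250717, -0.2150771 ]), 'joint_velocities': array([ 0.00013774,  0.00209958,  0.00056031, -0.00040751,  0.00081077,
        0.00042107, -0.00094049]), 'effort': array([ 1.31807324e-04, -5.39602661e+01, -1.26679156e+00, -1.58542550e+01,
        9.05617577e-03,  9.40945116e-03,  2.12137209e-06]), 'ee_pos': array([ 0.27760939, -0.55922835,  0.23845899]), 'orientation': array([-3.13968360e+00,  9.98862645e-05,  4.60929378e-01]), 'ft_force': array([-0.42298976, -0.00066581, -0.0183434 ]), 'moment': array([-0.03363668, -0.01716927,  0.01577215]), 'grip_width': 1.003865853193074} [[ 0.896  0.445 -0.001]
 [ 0.445 -0.896  0.002]
 [-0.    -0.002 -1.   ]]
0.008
top [[499.1, 0.0, 324.1], [0.0, 499.1, 202.6], [0.0, 0.0, 1.0]] [-0.08338939  0.          0.          0.          0.        ] [ 0.408 -0.332  0.974] [[0.0, -1.0, -0.01], [0.98, 0.0, 0.17], [-0.17, -0.01, 0.98]]
side [[506.7, 0.0, 312.8], [0.0, 506.7, 197.7], [0.0, 0.0, 1.0]] [-0.16096917  0.          0.          0.          0.        ] [0.252 0.414 0.392] [[-0.9, -0.43, -0.01], [0.16, -0.35, 0.92], [-0.4, 0.83, 0.38]]
wrist [[313.1, 0.0, 315.5], [0.0, 313.1, 198.9], [0.0, 0.0, 1.0]] [0.00419822 0.         0.         0.         0.        ] [ 0.345 -0.527  0.373] [[0.44, -0.9, -0.0], [0.86, 0.43, -0.29], [0.26, 0.13, 0.96]]
```

View pics/a.png

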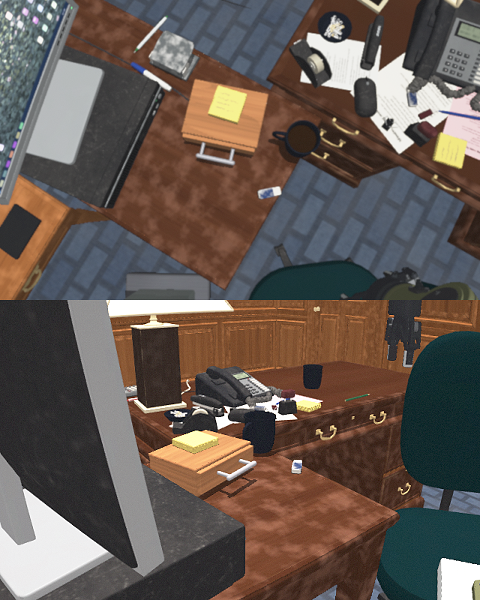

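The top view shows the unit near (225,115), the handle near (215,155) and the eraser at (270,193), all in 0.75-scale pixels. The side view shows the handle near (238,467). I'll enlarge both.

Run:
```python
from h import *
a=np.load("top0.npy")
save("b",a,(230,90,390,240),4)
```

```text
(no output)
```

View pics/b.png

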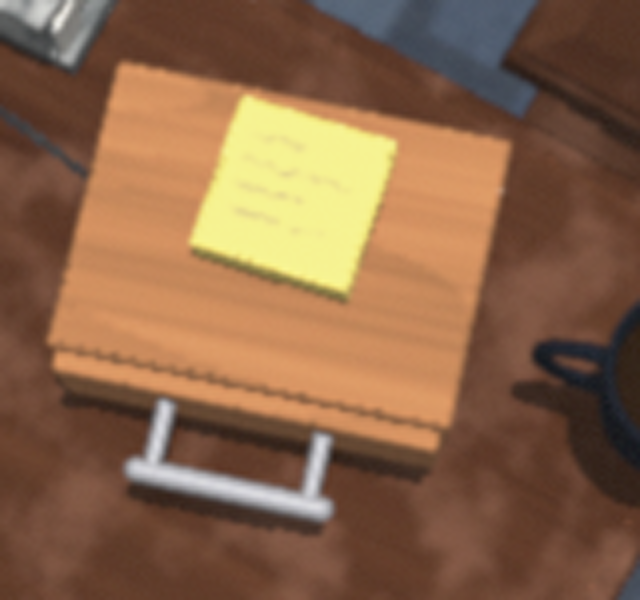

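The unit's top corners are at crop (120,65), (511,142), (450,428) and (50,345). The handle bar runs from (130,469) to (328,510).

Run:
```python
from h import *
c=vision.calibration("top")
f=lambda u,v,z: onz(c,(230+u/4,90+v/4),z)
P=[f(120,65,.066),f(511,142,.066),f(450,428,.066),f(50,345,.066)]
for p in P: print(p.round(4))
print([np.linalg.norm(P[i]-P[(i+1)%4]).round(4) for i in range(4)])
h1,h2=f(130,469,.0455),f(328,510,.0455);print("handle",h1,h2,(h1+h2)/2,np.linalg.norm(h1-h2))
d=h1-h2; d2=P[0]-P[1];d3=P[3]-P[2]
for q in(d,d2,d3): print("yaw",np.arctan2(-q[0],q[1]))
s1,s2=P[0]-P[3],P[1]-P[2]
for q in(s1,s2): print("yaw",np.arctan2(q[1],q[0]))
```

```text
[ 0.7565 -0.2011  0.066 ]
[ 0.7179 -0.3886  0.066 ]
[ 0.5793 -0.3592  0.066 ]
[ 0.6183 -0.1722  0.066 ]
[np.float64(0.1915), np.float64(0.1417), np.float64(0.191), np.float64(0.1412)]
handle [ 0.5630135  -0.20856218  0.0455    ] [ 0.543742   -0.30235008  0.0455    ] [ 0.55337775 -0.25545613  0.0455    ] 0.09574737847507446
yaw -0.20265887149480202
yaw -0.2034444806668389
yaw -0.20592894385088756
yaw -0.20620742856014787
yaw -0.20944316701027793
```

```bash
cat >> h.py <<'E'
def rel(P,yaw):
    s,p,Rm=st(); Rt=R.from_euler('xyz',[np.pi,0,yaw]).as_matrix()
    print("linear cm",(Rm.T@(np.array(P)-p)*100).round(2),"rot",R.from_matrix(Rm.T@Rt).as_rotvec().round(3))
    print("t",round(s["clock"],2),"p",p.round(4),"rpy",np.round(s["orientation"],3),"F",np.round(s["ft_force"],2),"w",round(s["grip_width"],4))
E
python3 - <<'E'
from h import *
c=vision.calibration("top")
for uv in((160,90),(105,205)): print(onz(c,(uv[0]/.75,uv[1]/.75),.08))
rel([.553,-.256,.16],1.366)
E
```

```text
[ 0.72411026 -0.1153029   0.08      ]
[0.43577004 0.00619856 0.08      ]
linear cm [ 38.16 -14.9    7.87] rot [-0.002 -0.001 -0.905]
t 0.1 p [ 0.2776 -0.5593  0.2385] rpy [-3.14   0.     0.461] F [-0.34  0.66  0.78] w 0.9942
```

apply_moves([
  {"linear": [38.2, -14.9, 5], "delta_rot": [0, 0, -0.905], "hand": 0.3},
  {"linear": [38.2, -14.9, 5], "delta_rot": [0, 0, -0.905], "hand": 0.3},
  {"linear": [38.2, -14.9, 5], "delta_rot": [0, 0, -0.905], "hand": 0.3},
  {"linear": [38.2, -14.9, 5], "delta_rot": [0, 0, -0.905], "hand": 0.3},
  {"linear": [38.2, -14.9, 5], "delta_rot": [0, 0, -0.905], "hand": 0.3},
  {"linear": [38.2, -14.9, 5], "delta_rot": [0, 0, -0.905], "hand": 0.3},
  {"linear": [38.2, -14.9, 5], "delta_rot": [0, 0, -0.905], "hand": 0.3},
  {"linear": [38.2, -14.9, 5], "delta_rot": [0, 0, -0.905], "hand": 0.3},
  {"linear": [38.2, -14.9, 7.8], "delta_rot": [0, 0, -0.905], "hand": 0.3},
  {"linear": [38.2, -14.9, 7.8], "delta_rot": [0, 0, -0.905], "hand": 0.3},
])

```text
clock: 0.93
ee_pos: [0.5522, -0.2574, 0.1625]
orientation: [3.141, -0.001, 1.366]
ft_force: [-0.2, -0.6, -0.1]
grip_width: 0.35
```

Run:
```python
from h import *
rel([.553,-.256,.029],1.366)
```

```text
linear cm [ 0.13  0.05 13.35] rot [ 0.    -0.001  0.   ]
t 0.93 p [ 0.5522 -0.2574  0.1625] rpy [ 3.141e+00 -1.000e-03  1.366e+00] F [-0.18 -0.61 -0.14] w 0.3501
```

apply_moves([
  {"linear": [0.1, 0, 4], "delta_rot": [0, 0, 0], "hand": 0.3},
  {"linear": [0.1, 0, 8], "delta_rot": [0, 0, 0], "hand": 0.3},
  {"linear": [0.1, 0, 11], "delta_rot": [0, 0, 0], "hand": 0.3},
  {"linear": [0.1, 0, 13.3], "delta_rot": [0, 0, 0], "hand": 0.3},
  {"linear": [0.1, 0, 13.3], "delta_rot": [0, 0, 0], "hand": 0.3},
  {"linear": [0.1, 0, 13.3], "delta_rot": [0, 0, 0], "hand": 1},
  {"linear": [0.1, 0, 13.3], "delta_rot": [0, 0, 0], "hand": 1},
  {"linear": [0.1, 0, 13.3], "delta_rot": [0, 0, 0], "hand": 1},
  {"linear": [0.1, 0, 13.3], "delta_rot": [0, 0, 0], "hand": 1},
])

```text
clock: 1.68
ee_pos: [0.5529, -0.2563, 0.0304]
orientation: [3.14, -0.002, 1.366]
ft_force: [1.8, 0.9, -6.7]
grip_width: 0.103
```

Run:
```python
from h import *
s,p,Rm=st();rel(p+[-.122*.979,.122*.2036,0],1.366)
print(Rm.round(3))
```

```text
linear cm [  0.   -12.2   -0.02] rot [ 0.002 -0.002 -0.   ]
t 1.68 p [ 0.5529 -0.2563  0.0304] rpy [ 3.140e+00 -2.000e-03  1.366e+00] F [ 1.84  0.88 -6.66] w 0.1031
[[ 0.204  0.979  0.002]
 [ 0.979 -0.204  0.001]
 [ 0.002  0.002 -1.   ]]
```

apply_moves([
  {"linear": [0, -1, 0], "delta_rot": [0, 0, 0], "hand": 1},
  {"linear": [0, -2.5, 0], "delta_rot": [0, 0, 0], "hand": 1},
  {"linear": [0, -4, 0], "delta_rot": [0, 0, 0], "hand": 1},
  {"linear": [0, -5.5, 0], "delta_rot": [0, 0, 0], "hand": 1},
  {"linear": [0, -7, 0], "delta_rot": [0, 0, 0], "hand": 1},
  {"linear": [0, -8.5, 0], "delta_rot": [0, 0, 0], "hand": 1},
  {"linear": [0, -10, 0], "delta_rot": [0, 0, 0], "hand": 1},
  {"linear": [0, -11, 0], "delta_rot": [0, 0, 0], "hand": 1},
  {"linear": [0, -11.8, 0], "delta_rot": [0, 0, 0], "hand": 1},
  {"linear": [0, -12.2, 0], "delta_rot": [0, 0, 0], "hand": 1},
])

```text
clock: 2.52
ee_pos: [0.4376, -0.2314, 0.0305]
orientation: [3.131, -0.004, 1.367]
ft_force: [11.2, -2.4, -23.1]
grip_width: 0.099
```

apply_moves([
  {"linear": [0, -0.4, 0], "delta_rot": [0, 0, 0], "hand": 1},
  {"linear": [0, -0.4, 0], "delta_rot": [0, 0, 0], "hand": 1},
  {"linear": [0, -0.4, 0], "delta_rot": [0, 0, 0], "hand": 1},
])

```text
clock: 2.77
ee_pos: [0.4377, -0.2314, 0.0305]
orientation: [3.124, -0.004, 1.367]
ft_force: [5.4, -2.0, -21.2]
grip_width: 0.105
```

apply_moves([
  {"linear": [0, 0.1, 0], "delta_rot": [0, 0, 0], "hand": 0.4},
  {"linear": [0, 0.1, 0], "delta_rot": [0, 0, 0], "hand": 0.4},
  {"linear": [0, 0.1, 0], "delta_rot": [0, 0, 0], "hand": 0.4},
  {"linear": [0, 0.1, -2], "delta_rot": [0, 0, 0], "hand": 0.4},
  {"linear": [0, 0.1, -5], "delta_rot": [0, 0, 0], "hand": 0.4},
  {"linear": [0, 0.1, -9], "delta_rot": [0, 0, 0], "hand": 0.4},
  {"linear": [-2, 5, -13], "delta_rot": [0, 0, 0], "hand": 0.4},
  {"linear": [-4, 9, -15], "delta_rot": [0, 0, 0], "hand": 0.4},
  {"linear": [-4, 10, -15], "delta_rot": [0, 0, 0], "hand": 0.4},
  {"linear": [-4, 10, -15], "delta_rot": [0, 0, 0], "hand": 0.4},
])

```text
clock: 3.6
ee_pos: [0.5333, -0.2966, 0.1878]
orientation: [3.106, -0.001, 1.362]
ft_force: [1.5, -1.2, 0.9]
grip_width: 0.299
```

Run:
```python
from h import *
import json
s,p,Rm=st(); c=vision.calibration("wrist"); a=vision.camera("wrist"); b=vision.camera("top")
print(p,s["grip_width"],s["ft_force"].round(1))
json.dump({k:np.array(v).tolist() for k,v in c.items()},open("w1.json","w"))
np.save("w1.npy",a); save("c",a); save("d",b,(230,130,390,280),4)
```

```text
[ 0.53328441 -0.29662748  0.18781435] 0.2987878986270916 [ 1.5 -1.2  0.9]
```

View pics/c.png

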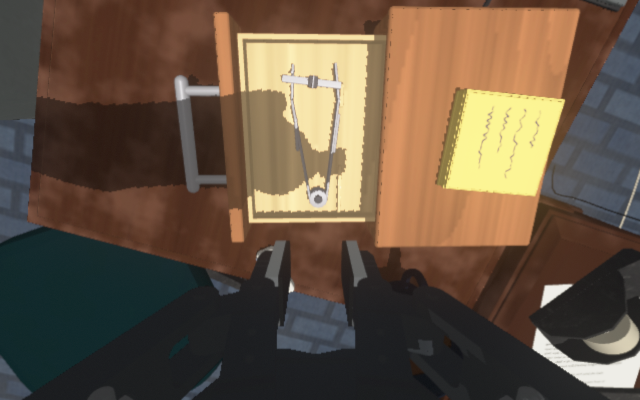

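The drawer is out and the tweezers lie in it, coil at (318,198), tips upward near (292,68) and (335,66). The cross bar is near (312,81), with the marker on it.

Run:
```python
from h import *
save("e",np.load("w1.npy"),(260,50,380,220),3.5*1)
import cv2
save("e",np.load("w1.npy"),(230,50,390,220),3.5)
```

```text
(no output)
```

View pics/e.png

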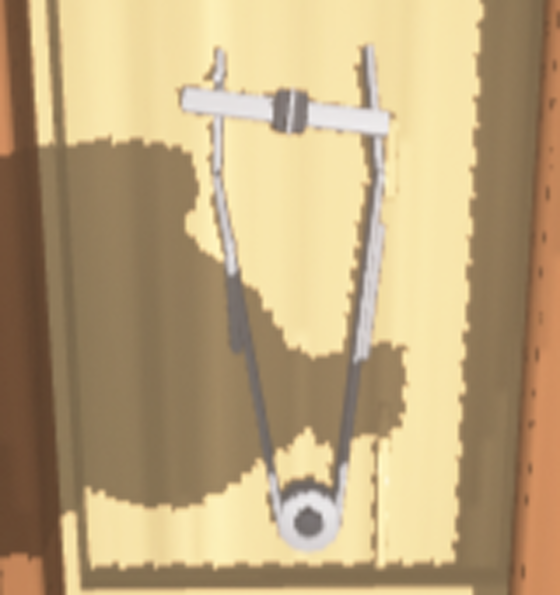

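Run:
```python
from h import *
import json
c=json.load(open("w1.json"))
f=lambda u,v,z: onz(c,(230+u/3.5,50+v/3.5),z)
u=-0.2055; ux=np.array([np.cos(u),np.sin(u),0]); uy=np.array([-np.sin(u),np.cos(u),0])
def sh(n,p): print(n,p.round(4))
b1,b2=f(182,100,.032),f(388,122,.032); sh("bar",b1);sh("bar",b2);d=b1-b2;print(np.linalg.norm(d),"tw yaw from bar",np.arctan2(-d[0],d[1]))
m=f(290,110,.034); sh("marker",m)
r1,r2=f(364,358,.027),f(384,232,.027); sh("rest lo",r1); sh("rest hi",r2); d=r2-r1; print(np.linalg.norm(d),"yaw from rest",np.arctan2(d[1],d[0]))
k=f(308,520,.027); sh("coil",k); t=f(370,45,.027); sh("tip plain",t)
s1=f(236,350,.027); s2=f(230,275,.027); sh("spr",s1);sh("spr",s2)
rel([.54,-.25,.15],1.366)
```

```text
bar [ 0.5317 -0.1994  0.032 ]
bar [ 0.5807 -0.2149  0.032 ]
0.05139292961088053 tw yaw from bar 1.264792564299792
marker [ 0.5572 -0.2072  0.034 ]
rest lo [ 0.5639 -0.2722  0.027 ]
rest hi [ 0.5753 -0.241   0.027 ]
0.033196803342781495 yaw from rest 1.2207963444038528
coil [ 0.5398 -0.3136  0.027 ]
tip plain [ 0.5802 -0.196   0.027 ]
spr [ 0.5307 -0.2628  0.027 ]
spr [ 0.5336 -0.2433  0.027 ]
linear cm [4.39 0.5  3.36] rot [ 0.021 -0.003 -0.001]
t 3.7 p [ 0.5255 -0.292   0.1834] rpy [ 3.121e+00 -3.000e-03  1.365e+00] F [-1.89 -0.36 -1.05] w 0.3018
```

Run:
```python
from h import *
rel([.5511,-.2505,.12],1.25)
```

```text
linear cm [4.56 1.53 6.38] rot [ 0.02  -0.004  0.115]
t 3.7 p [ 0.5255 -0.292   0.1834] rpy [ 3.121e+00 -3.000e-03  1.365e+00] F [-1.89 -0.36 -1.05] w 0.3018
```

apply_moves([
  {"linear": [2.5, 0.8, 3], "delta_rot": [0.02, -0.004, 0.115], "hand": -0.22},
  {"linear": [4.56, 1.53, 6.4], "delta_rot": [0.02, -0.004, 0.115], "hand": -0.22},
  {"linear": [4.56, 1.53, 6.4], "delta_rot": [0.02, -0.004, 0.115], "hand": -0.22},
  {"linear": [4.56, 1.53, 6.4], "delta_rot": [0.02, -0.004, 0.115], "hand": -0.22},
  {"linear": [4.56, 1.53, 6.4], "delta_rot": [0.02, -0.004, 0.115], "hand": -0.22},
  {"linear": [4.56, 1.53, 6.4], "delta_rot": [0.02, -0.004, 0.115], "hand": -0.22},
  {"linear": [4.56, 1.53, 6.4], "delta_rot": [0.02, -0.004, 0.115], "hand": -0.22},
])

```text
clock: 4.28
ee_pos: [0.5506, -0.2519, 0.1209]
orientation: [3.14, 0.001, 1.249]
ft_force: [0.6, -0.2, 0.9]
grip_width: 0.611
```

Run:
```python
from h import *
import json
c=vision.calibration("wrist"); a=vision.camera("wrist")
rel([.5511,-.2505,.03],1.25)
json.dump({k:np.array(v).tolist() for k,v in c.items()},open("w2.json","w"))
np.save("w2.npy",a); save("f",a,(180,60,480,285),2.6)
```

```text
linear cm [ 0.14 -0.02  9.09] rot [ 0.002  0.001 -0.001]
t 4.33 p [ 0.5507 -0.2518  0.1209] rpy [3.140e+00 1.000e-03 1.249e+00] F [-0.33  0.57  0.07] w 0.611
```

View pics/f.png

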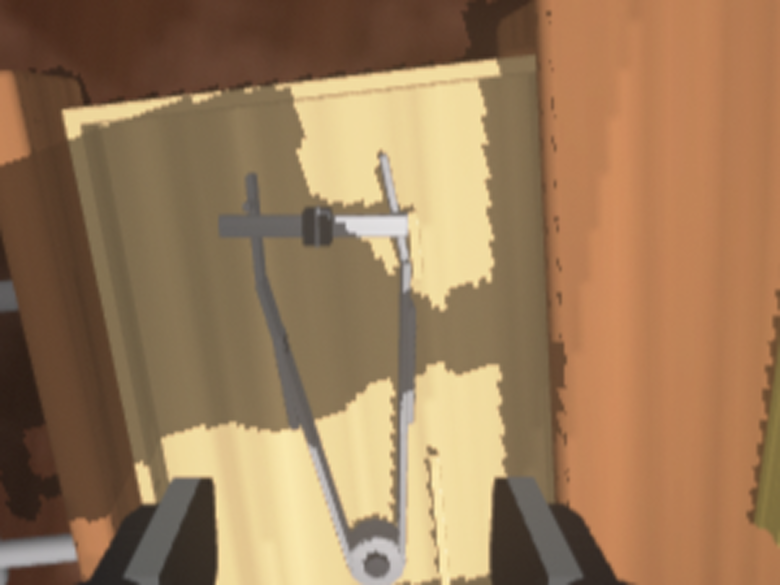

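Now the bar is level at crop (220,226)-(408,226), so the yaw matches. The plain rest's outer edge runs at about x=413 from y=298 to y=421, and the coil is at (376,563).

Run:
```python
from h import *
import json
c=json.load(open("w2.json"))
f=lambda u,v,z: onz(c,(180+u/2.6,60+v/2.6),z)
y=1.249; t=np.array([np.cos(y),np.sin(y),0]); n=np.array([-np.sin(y),np.cos(y),0])
r1,r2=f(413,421,.026),f(414,298,.026); m=(r1+r2)/2; print(np.linalg.norm(r2-r1),np.arctan2(*(r2-r1)[1::-1]))
g=m+.0195*n; print("grip",g)
for nm,p in dict(b1=f(220,226,.032),b2=f(408,226,.032),mk=f(318,226,.034),coil=f(376,563,.027),tp=f(383,155,.027),s=f(293,425,.027)).items(): print(nm,p.round(4),"tw x,y",((p-g)@t*1e3).round(1),((p-g)@n*1e3+8.5).round(1))
rel([*g[:2],.03],1.249)
```

```text
0.037740847378132825 1.2624022779394901
grip [ 0.55225966 -0.24788222  0.026     ]
b1 [ 0.5322 -0.1988  0.032 ] tw x,y 40.2 43.0
b2 [ 0.5808 -0.215   0.032 ] tw x,y 40.2 -8.2
mk [ 0.5577 -0.207   0.034 ] tw x,y 40.5 16.2
coil [ 0.5398 -0.3137  0.027 ] tw x,y -66.4 -0.5
tp [ 0.5802 -0.1953  0.027 ] tw x,y 58.8 -1.4
s [ 0.5306 -0.2614  0.027 ] tw x,y -19.7 24.8
linear cm [0.43 0.   9.08] rot [ 0.002  0.001 -0.   ]
t 4.33 p [ 0.5507 -0.2518  0.1209] rpy [3.140e+00 1.000e-03 1.249e+00] F [-0.33  0.57  0.07] w 0.611
```

apply_moves([
  {"linear": [0.3, 0, 3], "delta_rot": [0, 0, 0], "hand": -0.22},
  {"linear": [0.3, 0, 6], "delta_rot": [0, 0, 0], "hand": -0.22},
  {"linear": [0.3, 0, 8], "delta_rot": [0, 0, 0], "hand": -0.22},
  {"linear": [0.3, 0, 9.2], "delta_rot": [0, 0, 0], "hand": -0.22},
  {"linear": [0.3, 0, 9.75], "delta_rot": [0, 0, 0], "hand": -0.22},
  {"linear": [0.3, 0, 9.75], "delta_rot": [0, 0, 0], "hand": -0.22},
  {"linear": [0.3, 0, 9.75], "delta_rot": [0, 0, 0], "hand": -0.22},
])

```text
clock: 4.92
ee_pos: [0.5511, -0.2497, 0.0263]
orientation: [3.14, 0.002, 1.248]
ft_force: [-8.0, 3.6, 17.4]
grip_width: 0.605
```

Run:
```python
from h import *
a=vision.camera("wrist"); b=vision.camera("side")
rel([.5511,-.2505,.03],1.25)
save("g",np.vstack([a[80:400,100:540],cv2.resize(b[190:310,190:355],(440,320))]),k=.93)
```

```text
linear cm [-0.07  0.03 -0.37] rot [ 0.002  0.002 -0.002]
t 5.02 p [ 0.5511 -0.2497  0.0263] rpy [3.140e+00 2.000e-03 1.248e+00] F [-8.55  2.76 17.29] w 0.6113
```

View pics/g.png

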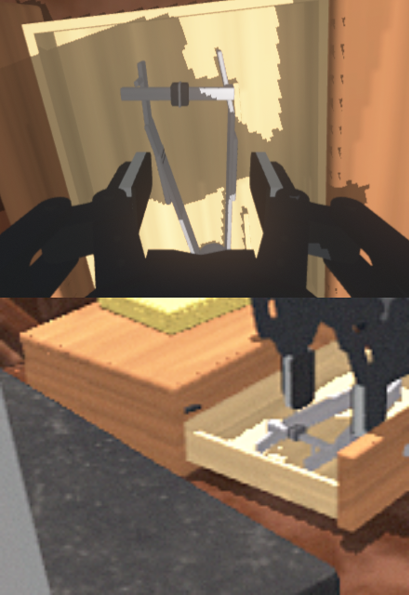

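The far finger's linkage is resting on the unit's top front edge (17 N). I'll lift 4 mm, narrow the jaws to about 45 mm, then go back down.

apply_moves([
  {"linear": [0, 0, -0.5], "delta_rot": [0, 0, 0], "hand": -0.22},
  {"linear": [0, 0, -0.5], "delta_rot": [0, 0, 0], "hand": -0.06},
  {"linear": [0, 0, -0.5], "delta_rot": [0, 0, 0], "hand": -0.06},
  {"linear": [0, 0, -0.3], "delta_rot": [0, 0, 0], "hand": -0.06},
  {"linear": [0, 0, 0], "delta_rot": [0, 0, 0], "hand": -0.06},
  {"linear": [0, 0, 0.2], "delta_rot": [0, 0, 0], "hand": -0.06},
  {"linear": [0, 0, 0.2], "delta_rot": [0, 0, 0], "hand": -0.06},
])

```text
clock: 5.6
ee_pos: [0.5552, -0.2517, 0.0283]
orientation: [3.13, 0.003, 1.247]
ft_force: [0.1, -0.1, 1.4]
grip_width: 0.531
```

Run:
```python
from h import *
vision.camera("top")
rel([.5515,-.2488,.0245],1.249)
```

```text
linear cm [ 0.15 -0.33  0.26] rot [ 0.009  0.003 -0.002]
t 5.65 p [ 0.5542 -0.2512  0.0271] rpy [3.132e+00 3.000e-03 1.247e+00] F [ 0.03 -1.16 16.28] w 0.5316
```

apply_moves([
  {"linear": [0.15, -0.4, -0.3], "delta_rot": [0.009, 0.003, 0], "hand": -0.04},
  {"linear": [0.15, -0.4, -0.3], "delta_rot": [0.009, 0.003, 0], "hand": -0.04},
  {"linear": [0.15, -0.4, -0.3], "delta_rot": [0.009, 0.003, 0], "hand": -0.04},
  {"linear": [0.15, -0.4, -0.3], "delta_rot": [0.009, 0.003, 0], "hand": -0.04},
  {"linear": [0.15, -0.4, -0.3], "delta_rot": [0.009, 0.003, 0], "hand": -0.04},
])

```text
clock: 6.07
ee_pos: [0.5507, -0.2485, 0.0295]
orientation: [-3.141, -0.001, 1.247]
ft_force: [0.1, -0.4, 0.0]
grip_width: 0.519
```

Run:
```python
from h import *
vision.camera("top");vision.camera("top")
rel([.5515,-.2488,.0245],1.249)
```

```text
linear cm [-0.    0.1   0.51] rot [-0.    -0.    -0.002]
t 6.17 p [ 0.5506 -0.2485  0.0296] rpy [-3.141 -0.     1.247] F [ 0.44 -0.77  0.13] w 0.5211
```

apply_moves([
  {"linear": [0, 0, 0.2], "delta_rot": [0, 0, 0], "hand": -0.04},
  {"linear": [0, 0, 0.35], "delta_rot": [0, 0, 0], "hand": -0.04},
  {"linear": [0, 0, 0.5], "delta_rot": [0, 0, 0], "hand": -0.04},
  {"linear": [0, 0, 0.5], "delta_rot": [0, 0, 0], "hand": -0.04},
  {"linear": [0, 0, 0.5], "delta_rot": [0, 0, 0], "hand": -0.04},
])

```text
clock: 6.58
ee_pos: [0.5507, -0.2484, 0.0258]
orientation: [3.141, -0.0, 1.247]
ft_force: [-3.6, 1.4, 12.1]
grip_width: 0.521
```

apply_moves([
  {"linear": [0, 0, -0.2], "delta_rot": [0, 0, 0], "hand": 0.04},
  {"linear": [0, 0, -0.2], "delta_rot": [0, 0, 0], "hand": 0.08},
  {"linear": [0, 0, -0.2], "delta_rot": [0, 0, 0], "hand": 0.12},
  {"linear": [0, 0, -0.2], "delta_rot": [0, 0, 0], "hand": 0.15},
  {"linear": [0, 0, -0.2], "delta_rot": [0, 0, 0], "hand": 0.15},
  {"linear": [0, 0, 0], "delta_rot": [0, 0, 0], "hand": 0.15},
  {"linear": [0, 0, 0.15], "delta_rot": [0, 0, 0], "hand": 0.15},
  {"linear": [0, 0, 0.15], "delta_rot": [0, 0, 0], "hand": 0.15},
  {"linear": [0, 0, 0.15], "delta_rot": [0, 0, 0], "hand": 0.15},
])

```text
clock: 7.33
ee_pos: [0.5509, -0.2485, 0.0244]
orientation: [3.141, -0.0, 1.247]
ft_force: [0.4, -0.1, 2.1]
grip_width: 0.426
```

Run:
```python
from h import *
a=vision.camera("wrist");b=vision.camera("side")
rel([.5515,-.2488,.0225],1.249)
save("i",np.vstack([a[80:400,100:540],cv2.resize(b[190:310,190:355],(440,320))]),k=.93)
```

```text
linear cm [-0.01  0.07  0.19] rot [ 0.001 -0.    -0.002]
t 7.43 p [ 0.5509 -0.2485  0.0244] rpy [ 3.141 -0.     1.247] F [0.58 0.29 2.35] w 0.4279
```

View pics/i.png

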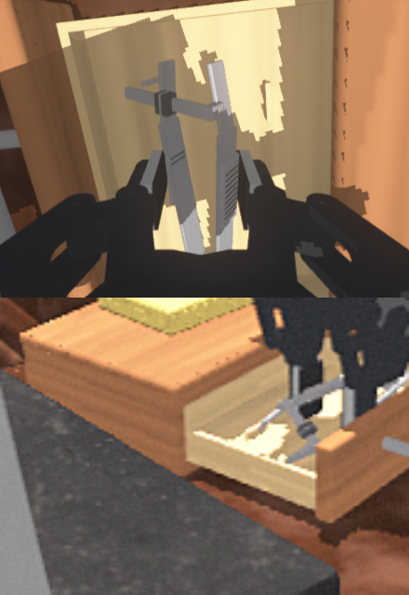

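The tweezers have rolled in the jaws: both leg faces are visible and the bar is shifted left. I'll open, let them fall flat, and look again.

apply_moves([
  {"linear": [0, 0, 0], "delta_rot": [0, 0, 0], "hand": 0.08},
  {"linear": [0, 0, 0], "delta_rot": [0, 0, 0], "hand": 0.04},
  {"linear": [0, 0, -0.4], "delta_rot": [0, 0, 0], "hand": 0.0},
  {"linear": [0, 0, -0.6], "delta_rot": [0, 0, 0], "hand": -0.1},
  {"linear": [0, 0, -0.8], "delta_rot": [0, 0, 0], "hand": -0.2},
  {"linear": [0, 0, -0.8], "delta_rot": [0, 0, 0], "hand": -0.25},
  {"linear": [0, 0, -3], "delta_rot": [0, 0, 0], "hand": -0.25},
  {"linear": [0, 0, -6], "delta_rot": [0, 0, 0], "hand": -0.25},
  {"linear": [0, 0, -8], "delta_rot": [0, 0, 0], "hand": -0.25},
  {"linear": [0, 0, -8], "delta_rot": [0, 0, 0], "hand": -0.25},
])

```text
clock: 8.27
ee_pos: [0.5541, -0.2494, 0.1086]
orientation: [3.132, -0.0, 1.247]
ft_force: [1.2, 0.9, 0.7]
grip_width: 0.624
```

Run:
```python
from h import *
import json
vision.camera("top");vision.camera("top");vision.camera("top")
c=vision.calibration("wrist"); a=vision.camera("wrist")
rel([.5511,-.2505,.03],1.25)
json.dump({k:np.array(v).tolist() for k,v in c.items()},open("w3.json","w"))
np.save("w3.npy",a); save("j",a,(180,60,480,285),2.6)
```

```text
linear cm [-0.17  0.15  7.35] rot [-0.001 -0.    -0.003]
t 8.47 p [ 0.5502 -0.2484  0.1035] rpy [-3.141 -0.     1.247] F [-0.6   0.14 -0.56] w 0.6194
```

View pics/j.png

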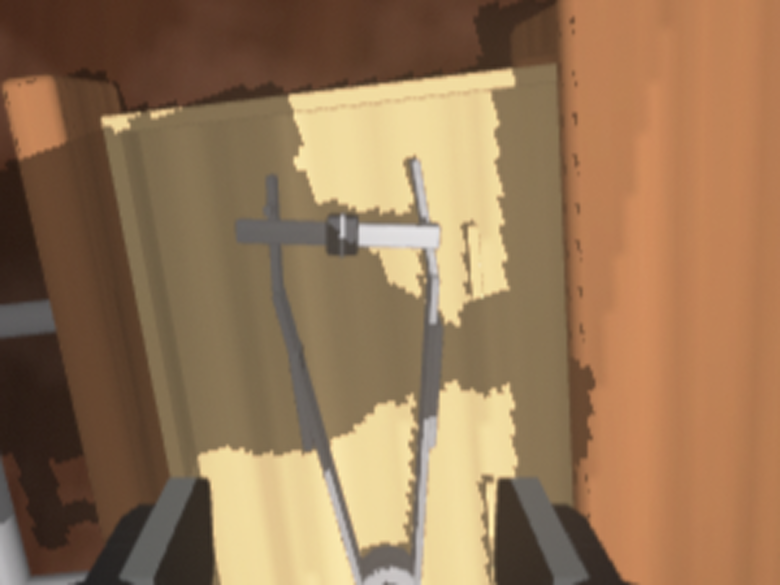

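The tweezers are flat again. The bar runs (237,231)-(439,237), and the plain rest's outer edge (433,446)-(442,318).

Run:
```python
from h import *
import json
u=-0.2055; ux=np.array([np.cos(u),np.sin(u),0])
def run(n,D):
    c=json.load(open(n)); f=lambda u,v,z: onz(c,(180+u/2.6,60+v/2.6),z); return {k:f(*v) for k,v in D.items()}
q2=run("w2.json",dict(fr=(22,70,.059),un=(540,60,.066)))
q=run("w3.json",dict(fr=(62,80,.059),un=(560,60,.066),b1=(237,231,.032),b2=(439,237,.032),mk=(342,234,.034),r1=(433,446,.026),r2=(442,318,.026),tp=(412,158,.027)))
for Q in(q2,q): print("open",((Q["un"]-Q["fr"])@ux).round(4), Q["fr"].round(4))
d=q["b1"]-q["b2"]; y=np.arctan2(-d[0],d[1]); dr=q["r2"]-q["r1"]; print("yaw bar",y,"rest",np.arctan2(dr[1],dr[0]),np.linalg.norm(dr))
t=np.array([np.cos(y),np.sin(y),0]); n=np.array([-np.sin(y),np.cos(y),0])
g=(q["r1"]+q["r2"])/2+.0195*n; print("grip",g)
for k in("b1","b2","mk","tp"): print(k,(q[k]-g)@t*1e3,(q[k]-g)@n*1e3+8.5)
```

```text
open 0.1152 [ 0.5076 -0.1498  0.059 ]
open 0.1014 [ 0.5206 -0.1536  0.059 ]
yaw bar 1.2174669435420746 rest 1.2104769342646717 0.03702529731040168
grip [ 0.5571173  -0.24695326  0.026     ]
b1 40.97358457607153 42.73052199896187
b2 40.97358457607153 -8.34703458164675
mk 41.28228982867707 16.19647612577114
tp 59.93700218088547 -0.8950034131490909
```

The drawer got nudged in about 14 mm, probably by a finger linkage against its front. I'll pull it back to its stop with the handle, which is now near (0.451,-0.234).

Run:
```python
from h import *
rel([.451,-.234,.10],1.366)
```

```text
linear cm [-1.78 -9.87  0.36] rot [-0.001 -0.    -0.119]
t 8.47 p [ 0.5502 -0.2484  0.1035] rpy [-3.141 -0.     1.247] F [-0.6   0.14 -0.56] w 0.6194
```

apply_moves([
  {"linear": [-0.9, -4, 0.3], "delta_rot": [0, 0, -0.06], "hand": 0.25},
  {"linear": [-1.8, -8, 0.3], "delta_rot": [0, 0, -0.119], "hand": 0.25},
  {"linear": [-1.8, -9.9, 0.3], "delta_rot": [0, 0, -0.119], "hand": 0.25},
  {"linear": [-1.8, -9.9, 0.3], "delta_rot": [0, 0, -0.119], "hand": 0.25},
  {"linear": [-1.8, -9.9, 0.3], "delta_rot": [0, 0, -0.119], "hand": 0.25},
  {"linear": [-1.8, -9.9, 0.3], "delta_rot": [0, 0, -0.119], "hand": 0.25},
])

```text
clock: 8.97
ee_pos: [0.4518, -0.2339, 0.1001]
orientation: [3.141, -0.001, 1.367]
ft_force: [-0.5, 0.3, 1.1]
grip_width: 0.374
```

Run:
```python
from h import *
rel([.451,-.234,.030],1.366)
```

```text
linear cm [-0.03 -0.08  7.01] rot [ 0.    -0.001  0.001]
t 8.97 p [ 0.4518 -0.2339  0.1001] rpy [ 3.141e+00 -1.000e-03  1.367e+00] F [-0.51  0.3   1.07] w 0.3739
```

apply_moves([
  {"linear": [0, -0.1, 3], "delta_rot": [0, 0, 0], "hand": 0.25},
  {"linear": [0, -0.1, 6], "delta_rot": [0, 0, 0], "hand": 0.25},
  {"linear": [0, -0.1, 7], "delta_rot": [0, 0, 0], "hand": 0.25},
  {"linear": [0, -0.1, 7], "delta_rot": [0, 0, 0], "hand": 0.25},
  {"linear": [0, -0.1, 7], "delta_rot": [0, 0, 0], "hand": 1},
  {"linear": [0, -0.1, 7], "delta_rot": [0, 0, 0], "hand": 1},
  {"linear": [0, -0.1, 7], "delta_rot": [0, 0, 0], "hand": 1},
  {"linear": [0, -0.1, 7], "delta_rot": [0, 0, 0], "hand": 1},
])

```text
clock: 9.63
ee_pos: [0.4519, -0.2339, 0.031]
orientation: [3.139, -0.001, 1.366]
ft_force: [1.7, 0.9, -2.6]
grip_width: 0.103
```

apply_moves([
  {"linear": [0, -0.4, 0], "delta_rot": [0, 0, 0], "hand": 1},
  {"linear": [0, -0.8, 0], "delta_rot": [0, 0, 0], "hand": 1},
  {"linear": [0, -1.2, 0], "delta_rot": [0, 0, 0], "hand": 1},
  {"linear": [0, -1.5, 0], "delta_rot": [0, 0, 0], "hand": 1},
  {"linear": [0, -1.8, 0], "delta_rot": [0, 0, 0], "hand": 1},
  {"linear": [0, -1.9, 0], "delta_rot": [0, 0, 0], "hand": 1},
  {"linear": [0, -1.9, 0], "delta_rot": [0, 0, 0], "hand": 1},
])

```text
clock: 10.22
ee_pos: [0.4377, -0.2308, 0.0311]
orientation: [3.13, -0.002, 1.367]
ft_force: [7.2, -2.3, -13.8]
grip_width: 0.103
```

apply_moves([
  {"linear": [0, 0, 0], "delta_rot": [0, 0, 0], "hand": 0.3},
  {"linear": [0, 0, 0], "delta_rot": [0, 0, 0], "hand": 0.3},
  {"linear": [0, 0, 0], "delta_rot": [0, 0, 0], "hand": 0.3},
  {"linear": [0, 0, -2], "delta_rot": [0, 0, 0], "hand": 0.3},
  {"linear": [0, 0, -6], "delta_rot": [0, 0, 0], "hand": 0.3},
  {"linear": [0, 0, -10], "delta_rot": [0, 0, 0], "hand": 0.3},
  {"linear": [0, 0, -10], "delta_rot": [0, 0, 0], "hand": 0.3},
])

```text
clock: 10.8
ee_pos: [0.4385, -0.2319, 0.1369]
orientation: [3.122, 0.0, 1.366]
ft_force: [1.3, 0.2, 0.4]
grip_width: 0.353
```

Run:
```python
from h import *
rel([.5432,-.244,.12],1.214)
```

```text
linear cm [ 0.94 10.46  1.9 ] rot [ 0.02  -0.001  0.152]
t 10.8 p [ 0.4385 -0.2319  0.1369] rpy [3.122 0.    1.366] F [1.28 0.22 0.44] w 0.3533
```

apply_moves([
  {"linear": [0.4, 4, 0.5], "delta_rot": [0.02, 0, 0.08], "hand": -0.1},
  {"linear": [0.8, 8, 1.2], "delta_rot": [0.02, 0, 0.152], "hand": -0.1},
  {"linear": [0.94, 10.46, 1.9], "delta_rot": [0.02, 0, 0.152], "hand": -0.1},
  {"linear": [0.94, 10.46, 1.9], "delta_rot": [0.02, 0, 0.152], "hand": -0.1},
  {"linear": [0.94, 10.46, 1.9], "delta_rot": [0.02, 0, 0.152], "hand": -0.1},
  {"linear": [0.94, 10.46, 1.9], "delta_rot": [0.02, 0, 0.152], "hand": -0.1},
  {"linear": [0.94, 10.46, 1.9], "delta_rot": [0.02, 0, 0.152], "hand": -0.1},
])

```text
clock: 11.38
ee_pos: [0.5411, -0.2442, 0.12]
orientation: [-3.139, 0.0, 1.214]
ft_force: [0.6, -0.3, -0.4]
grip_width: 0.548
```

Run:
```python
from h import *
import json
vision.camera("top")
c=vision.calibration("wrist"); a=vision.camera("wrist")
rel([.5432,-.244,.03],1.214)
json.dump({k:np.array(v).tolist() for k,v in c.items()},open("w4.json","w"))
np.save("w4.npy",a); save("k",a,(180,60,480,285),2.6)
```

```text
linear cm [0.07 0.14 9.02] rot [-0.002 -0.    -0.   ]
t 11.48 p [ 0.5417 -0.2443  0.1202] rpy [-3.14  -0.     1.214] F [-0.94 -0.02  1.08] w 0.5546
```

View pics/k.png

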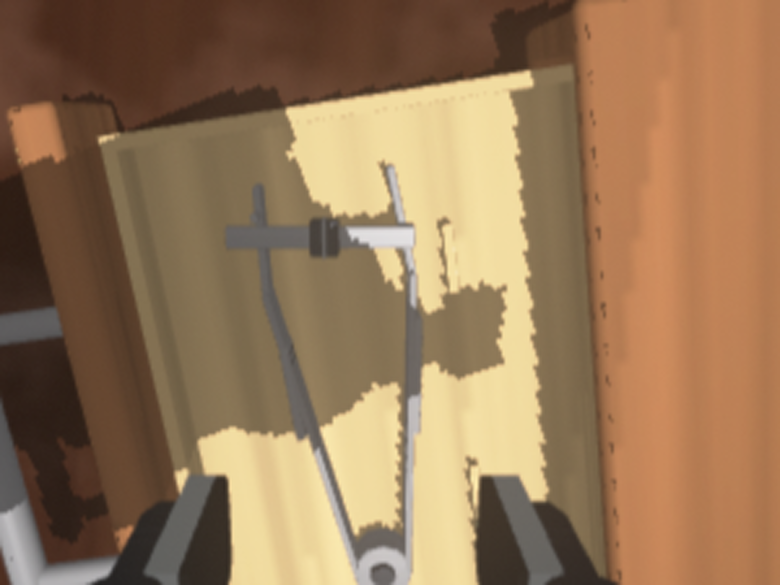

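Flat again, drawer out. The bar is level at (227,237)-(413,237), the plain rest edge at (418,432)-(421,308), the coil at (382,573), the drawer front edge at (60,103) and the unit edge at (578,90).

Run:
```python
from h import *
import json
u=-0.2055; ux=np.array([np.cos(u),np.sin(u),0])
c=json.load(open("w4.json")); f=lambda u,v,z: onz(c,(180+u/2.6,60+v/2.6),z)
fr,un=f(60,103,.059),f(578,90,.066); print("open",(un-fr)@ux)
b1,b2,r1,r2,k=f(227,237,.032),f(413,237,.032),f(418,432,.026),f(421,308,.026),f(382,573,.027)
d=b1-b2;y=np.arctan2(-d[0],d[1]); dr=r2-r1;print("yaw",y,np.arctan2(dr[1],dr[0]))
t=np.array([np.cos(y),np.sin(y),0]); n=np.array([-np.sin(y),np.cos(y),0])
g=(r1+r2)/2+.0195*n; print("grip",g,"from front",(g-fr)@ux)
for p in(b1,b2,k): print((p-g)@t*1e3,(p-g)@n*1e3+8.5)
rel([*g[:2],.022],y)
```

```text
open 0.11544792165091701
yaw 1.2139709162411079 1.2143039554186434
grip [ 0.54355027 -0.24338091  0.026     ] from front 0.054991216772274296
40.306121577390236 42.89976817079613
40.306121577390236 -7.829218737866995
-66.51769761608355 -0.6267579869556954
linear cm [0.14 0.16 9.82] rot [-0.002 -0.    -0.   ]
t 11.48 p [ 0.5417 -0.2443  0.1202] rpy [-3.14  -0.     1.214] F [-0.94 -0.02  1.08] w 0.5546
```

apply_moves([
  {"linear": [0.05, 0.16, 3], "delta_rot": [0, 0, 0], "hand": -0.1},
  {"linear": [0.05, 0.16, 6], "delta_rot": [0, 0, 0], "hand": -0.1},
  {"linear": [0.05, 0.16, 8], "delta_rot": [0, 0, 0], "hand": -0.1},
  {"linear": [0.05, 0.16, 9], "delta_rot": [0, 0, 0], "hand": -0.1},
  {"linear": [0.05, 0.16, 9.3], "delta_rot": [0, 0, 0], "hand": -0.1},
  {"linear": [0.05, 0.16, 9.4], "delta_rot": [0, 0, 0], "hand": -0.1},
  {"linear": [0.05, 0.16, 9.4], "delta_rot": [0, 0, 0], "hand": -0.1},
])

```text
clock: 12.07
ee_pos: [0.5437, -0.2444, 0.0271]
orientation: [-3.141, -0.0, 1.214]
ft_force: [0.1, 0.2, 0.2]
grip_width: 0.548
```

No contact. Continuing down gently.

apply_moves([
  {"linear": [0, 0, 0.2], "delta_rot": [0, 0, 0], "hand": -0.1},
  {"linear": [0, 0, 0.4], "delta_rot": [0, 0, 0], "hand": -0.1},
  {"linear": [0, 0, 0.5], "delta_rot": [0, 0, 0], "hand": -0.1},
  {"linear": [0, 0, 0.5], "delta_rot": [0, 0, 0], "hand": -0.1},
  {"linear": [0, 0, 0.5], "delta_rot": [0, 0, 0], "hand": -0.1},
])

```text
clock: 12.48
ee_pos: [0.544, -0.2445, 0.0223]
orientation: [3.141, -0.0, 1.214]
ft_force: [-0.7, 0.6, 0.3]
grip_width: 0.551
```

apply_moves([
  {"linear": [0, 0, 0], "delta_rot": [0, 0, 0], "hand": 0.0},
  {"linear": [0, 0, 0], "delta_rot": [0, 0, 0], "hand": 0.06},
  {"linear": [0, 0, 0], "delta_rot": [0, 0, 0], "hand": 0.1},
  {"linear": [0, 0, 0], "delta_rot": [0, 0, 0], "hand": 0.14},
  {"linear": [0, 0, 0], "delta_rot": [0, 0, 0], "hand": 0.18},
  {"linear": [0, 0, 0], "delta_rot": [0, 0, 0], "hand": 0.2},
  {"linear": [0, 0, 0], "delta_rot": [0, 0, 0], "hand": 0.2},
  {"linear": [0, 0, 0], "delta_rot": [0, 0, 0], "hand": 0.2},
])

```text
clock: 13.15
ee_pos: [0.5454, -0.2448, 0.0231]
orientation: [3.138, -0.001, 1.214]
ft_force: [-0.4, 0.2, 5.5]
grip_width: 0.398
```

Run:
```python
from h import *
import json
c=vision.calibration("wrist"); a=vision.camera("wrist")
s,p,Rm=st(); rel(p+[0,0,.18],1.214)
json.dump({k:np.array(v).tolist() for k,v in c.items()},open("w5.json","w"))
np.save("w5.npy",a); save("l",a,(180,60,480,285),2.6)
```

```text
linear cm [ 1.0e-02  6.0e-02 -1.8e+01] rot [ 0.003 -0.001 -0.   ]
t 13.2 p [ 0.5454 -0.2448  0.0231] rpy [ 3.138e+00 -1.000e-03  1.214e+00] F [ 0.24 -0.08  5.46] w 0.4035
```

View pics/l.png

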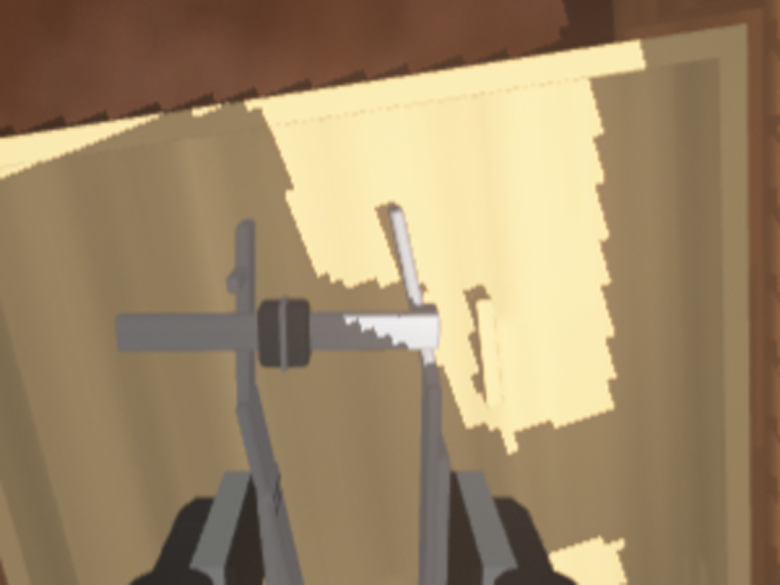

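The tweezers are now flat in the jaws. The pointer fin is at (236,280) and the marker at (284,332), with the bar at 6.24 px/mm, so about 7.7 mm remain. I'll squeeze a little firmer and lift.

apply_moves([
  {"linear": [0, 0, -0.1], "delta_rot": [0, 0, 0], "hand": 0.25},
  {"linear": [0, 0, -0.2], "delta_rot": [0, 0, 0], "hand": 0.25},
  {"linear": [0, 0, -0.6], "delta_rot": [0, 0, 0], "hand": 0.25},
  {"linear": [0, 0, -1.4], "delta_rot": [0, 0, 0], "hand": 0.25},
  {"linear": [0, 0, -2.6], "delta_rot": [0, 0, 0], "hand": 0.25},
  {"linear": [0, 0, -4.2], "delta_rot": [0, 0, 0], "hand": 0.25},
  {"linear": [0, 0, -6.2], "delta_rot": [0, 0, 0], "hand": 0.25},
  {"linear": [0, 0, -8.2], "delta_rot": [0, 0, 0], "hand": 0.25},
  {"linear": [0, 0, -9.5], "delta_rot": [0, 0, 0], "hand": 0.25},
  {"linear": [0, 0, -10], "delta_rot": [0, 0, 0], "hand": 0.25},
])

```text
clock: 14.03
ee_pos: [0.5463, -0.2452, 0.1263]
orientation: [3.134, -0.001, 1.214]
ft_force: [0.3, 0.5, -0.5]
grip_width: 0.378
```

Run:
```python
from h import *
rel([.5454,-.2448,.2105],1.214)
```

```text
linear cm [ 0.01 -0.04 -8.42] rot [ 0.008 -0.001 -0.   ]
t 14.03 p [ 0.5463 -0.2452  0.1263] rpy [ 3.134e+00 -1.000e-03  1.214e+00] F [ 0.27  0.53 -0.45] w 0.3785
```

apply_moves([
  {"linear": [0, 0, -1.2], "delta_rot": [0.008, 0, 0], "hand": 0.25},
  {"linear": [0, 0, -2.6], "delta_rot": [0.008, 0, 0], "hand": 0.25},
  {"linear": [0, 0, -4.2], "delta_rot": [0.008, 0, 0], "hand": 0.25},
  {"linear": [0, 0, -6], "delta_rot": [0.008, 0, 0], "hand": 0.25},
  {"linear": [0, 0, -7.5], "delta_rot": [0.008, 0, 0], "hand": 0.26},
  {"linear": [0, 0, -8.4], "delta_rot": [0.008, 0, 0], "hand": 0.27},
  {"linear": [0, 0, -8.4], "delta_rot": [0.008, 0, 0], "hand": 0.28},
  {"linear": [0, 0, -8.4], "delta_rot": [0.008, 0, 0], "hand": 0.28},
  {"linear": [0, 0, -8.4], "delta_rot": [0.008, 0, 0], "hand": 0.28},
  {"linear": [0, 0, -8.4], "delta_rot": [0.008, 0, 0], "hand": 0.28},
])

```text
clock: 14.87
ee_pos: [0.5449, -0.2449, 0.2091]
orientation: [-3.139, -0.001, 1.214]
ft_force: [-0.1, 0.4, -0.6]
grip_width: 0.361
```

Run:
```python
from h import *
import json
vision.camera("top");vision.camera("top")
c=vision.calibration("wrist"); a=vision.camera("wrist");b=vision.camera("side")
s,p,Rm=st(); rel(p,1.214)
json.dump({k:np.array(v).tolist() for k,v in c.items()},open("w6.json","w"))
np.save("w6.npy",a); x=a[100:240,200:410]; x=cv2.resize(x,None,fx=3,fy=3,interpolation=2)
y=b[100:290,160:450]; y=cv2.resize(y,(630,int(630*190/290)))[0:170]
y=cv2.resize(b[60:310,140:500],(260,180)); y=cv2.copyMakeBorder(y,0,0,0,370,0)
save("m",np.vstack([x,y]))
```

```text
linear cm [0. 0. 0.] rot [-0.002 -0.001 -0.   ]
t 15.07 p [ 0.5454 -0.2449  0.2097] rpy [-3.140e+00 -1.000e-03  1.214e+00] F [ 0.16  0.58 -1.73] w 0.3633
```

View pics/m.png

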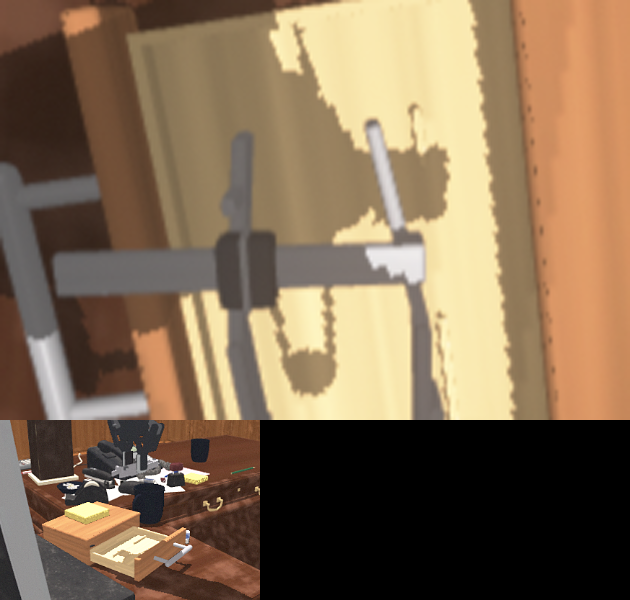

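Run:
```python
from h import *
import json
def go(n,ox,oy,k,und,D):
    c=json.load(open(n)); f=lambda u,v,z: onz(c,(ox+u/k,oy+v/k),und+z)
    b1,b2=f(*D["b1"],.019),f(*D["b2"],.019); d=b1-b2; L=np.linalg.norm(d); nn=d/L
    print(n,"barlen",L*1e3,"yaw",np.arctan2(-d[0],d[1]))
    for z in(.018,.020,.022): print("  ptr y rel b2 at z",z,((f(*D["p"],z)-b2)@nn*1e3-8.2).round(2))
    for z in(.019,.022,.025): print("  mk at z",z,((f(*D["m"],z)-b2)@nn*1e3-8.2).round(2))
go("w5.json",180,60,2.6,.013,dict(b1=(118,332),b2=(438,328),p=(236,280),m=(284,332)))
go("w6.json",200,100,3,.1996,dict(b1=(54,275),b2=(424,263),p=(230,205),m=(246,270)))
c=json.load(open("w6.json"));T=np.array(c["world_to_cam"]);print(-T[:3,:3].T@T[:3,3])
a=np.load("w6.npy"); save("n",a,(245,125,315,215),6.5)
```

```text
w5.json barlen 50.868800253697046 yaw 1.2256046101234233
  ptr y rel b2 at z 0.018 23.63
  ptr y rel b2 at z 0.02 23.34
  ptr y rel b2 at z 0.022 23.05
  mk at z 0.019 16.3
  mk at z 0.022 16.04
  mk at z 0.025 15.78
w6.json barlen 51.078756489555026 yaw 1.2475262158215903
  ptr y rel b2 at z 0.018 18.04
  ptr y rel b2 at z 0.02 17.77
  ptr y rel b2 at z 0.022 17.5
  mk at z 0.019 16.33
  mk at z 0.022 15.97
  mk at z 0.025 15.6
[ 0.57260008 -0.17694536  0.34367791]
```

View pics/n.png

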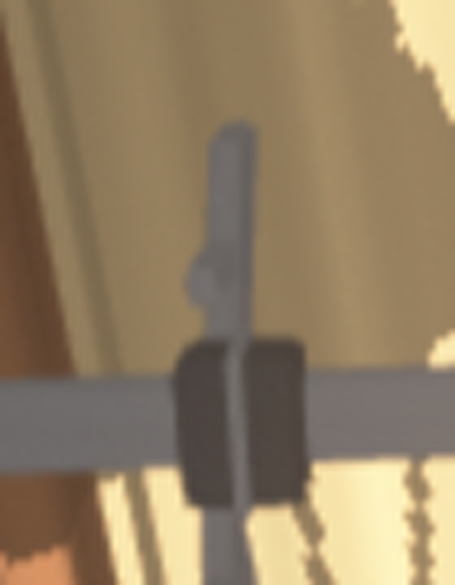

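Pointer top at crop (203,283) and the marker's index line at (236,420). By rays that leaves the pointer about 1.5 mm in y outside the marker. At the measured ~70 mm of pointer per unit of hand, that is +0.022. I've viewed 12 pictures, so from here I check by template tracking.

apply_moves([
  {"linear": [0, 0, 0], "delta_rot": [0, 0, 0], "hand": 0.29},
  {"linear": [0, 0, 0], "delta_rot": [0, 0, 0], "hand": 0.3},
  {"linear": [0, 0, 0], "delta_rot": [0, 0, 0], "hand": 0.302},
  {"linear": [0, 0, 0], "delta_rot": [0, 0, 0], "hand": 0.302},
  {"linear": [0, 0, 0], "delta_rot": [0, 0, 0], "hand": 0.302},
  {"linear": [0, 0, 0], "delta_rot": [0, 0, 0], "hand": 0.302},
])

```text
clock: 15.57
ee_pos: [0.5455, -0.2449, 0.2097]
orientation: [-3.14, -0.001, 1.214]
ft_force: [0.3, 0.4, -1.1]
grip_width: 0.353
```

```bash
cat > track.py <<'E'
from h import *
import json,sys
vision.camera("top")
c=vision.calibration("wrist"); a=vision.camera("wrist"); np.save("w7.npy",a)
s,p,Rm=st(); rel(p,1.214)
K=6; up=lambda i: cv2.resize(cv2.cvtColor(i,cv2.COLOR_RGB2GRAY),None,fx=K,fy=K,interpolation=cv2.INTER_CUBIC)
A,B=up(np.load("w6.npy")),up(a)
def sh(x0,y0,x1,y1,m=10):
    t=A[y0*K:y1*K,x0*K:x1*K]; w=B[(y0-m)*K:(y1+m)*K,(x0-m)*K:(x1+m)*K]
    r=cv2.matchTemplate(w,t,cv2.TM_CCOEFF_NORMED); _,v,_,l=cv2.minMaxLoc(r); return np.array(l)/K-m,round(v,3)
M=dict(marker=(270,175,295,205),barL=(215,178,245,202),barR=(322,178,345,200),knob=(270,158,285,175),tip=(273,141,288,160),tipP=(318,136,335,175))
D={k:sh(*b) for k,b in M.items()}
for k,v in D.items(): print(k,v)
E
python3 track.py
```

```text
linear cm [0. 0. 0.] rot [-0.001 -0.001 -0.001]
t 15.67 p [ 0.5455 -0.245   0.2098] rpy [-3.140e+00 -1.000e-03  1.213e+00] F [-0.07  0.82 -1.59] w 0.3517
marker (array([-1.83333333,  0.33333333]), 0.89)
barL (array([-1.,  1.]), 0.95)
barR (array([-1.5       ,  0.16666667]), 0.949)
knob (array([1.33333333, 0.        ]), 0.986)
tip (array([1.5, 0. ]), 0.972)
tipP (array([-2.        ,  0.16666667]), 0.923)
```

Run:
```python
from h import *
a=np.load("w7.npy"); g=cv2.cvtColor(a,cv2.COLOR_RGB2GRAY)
print("cols 268..297")
for r in list(range(160,178))+list(range(178,204,3)): print(r,' '.join("%3d"%v for v in g[r,268:298]))
```

```text
cols 268..297
160 130 131 131 131 130 129 128 124 121 118 109 107 108 110 107 103 100 112 124 126 125 126 127 129 131 134 136 139 141 141
161 130 131 131 131 130 129 128 125 122 119 109 106 106 106 105 102 100 111 124 126 126 126 127 128 131 133 136 139 141 142
162 130 131 131 131 131 130 129 126 122 116 105 103 104 103 103 101 100 111 124 126 126 126 127 128 130 132 136 139 142 142
163 130 130 131 131 130 130 129 126 121 112 104 102 102 101 101 101 101 112 123 125 126 126 126 128 130 132 135 138 141 142
164 130 130 130 131 131 130 129 125 117 107 103 102 101 100 101 100  99 112 124 126 126 126 126 127 129 131 134 138 140 142
165 130 130 130 131 131 131 129 121 110 104 103 102 101 100 100  99 100 115 125 126 126 126 126 127 129 132 134 137 140 142
166 130 130 131 132 131 130 128 117 110 108 109 106 100 100 100  99 100 117 125 127 126 126 126 127 129 131 134 137 139 142
167 130 130 130 132 131 130 128 116 112 112 113 109 101 100 101  99 101 118 126 126 125 126 126 128 129 131 133 136 139 142
168 130 130 130 131 131 131 128 117 113 112 114 110 101 101 104  99 101 117 126 127 126 126 12
[... 1561 characters left out ...]
 107 108  84  73  71  71  72  72  72  70  71  85 109 114 114 115 114 114 115 114
190 109 102  74  69  69  70  69  70  70  76 105 108  91  75  71  71  72  72  72  72  70  78 109 113 113 113 114 114 114 114
193 109 105  79  70  70  70  70  70  71  75  97 108  97  75  71  72  72  73  72  71  71  75 108 114 114 114 114 114 114 115
196 114 112  91  72  70  69  71  70  71  73  90 107 107  77  71  72  72  73  73  72  71  71  89 117 143 152 153 171 175 177
199 223 223 178  94  71  71  71  71  71  72  83 106 107  84  73  72  72  72  73  73  72  74 100 126 137 190 223 226 227 229
202 221 227 223 150  89  75  73  75  78  73  77 106 108  93  75  74  83  84  84  84 101 163 211 149 146 220 226 226 226 227
```

Run:
```python
from h import *
import json
c=json.load(open("w6.json"));u=.1996; f=lambda p,z: onz(c,p,u+z)
b1=f((200+54/3-1,100+275/3+1),.019);b2=f((200+424/3-1.5,100+263/3+.17),.019);d=b1-b2;nn=d/np.linalg.norm(d);print(np.linalg.norm(d))
P,M=(277.08,168.5),(278.6,189)
for zp in(.020,.022,.024):
  print(zp,[(zm,round(float((f(P,zp)-f(M,zm))@nn*1e3),2)) for zm in(.021,.023,.025)],((f(P,zp)-b2)@nn*1e3-8.2).round(2))
# line on marker: direction check
l1,l2=f((277.9,181),.023),f((279.4,199),.023);print("line·n",(l1-l2)@nn/np.linalg.norm(l1-l2))
# w5 calc, free f calc for marker
```

```text
0.05092831701156743
0.02 [(0.021, 0.11), (0.023, 0.38), (0.025, 0.64)] 16.92
0.022 [(0.021, -0.16), (0.023, 0.11), (0.025, 0.38)] 16.65
0.024 [(0.021, -0.43), (0.023, -0.16), (0.025, 0.11)] 16.39
line·n 0.005441608484454906
```

The pointer is within about 0.1–0.3 mm of the marker's middle. I'll hold for half a second and check it stays there.

apply_moves([
  {"linear": [0, 0, 0], "delta_rot": [0, 0, 0], "hand": 0.302},
  {"linear": [0, 0, 0], "delta_rot": [0, 0, 0], "hand": 0.302},
  {"linear": [0, 0, 0], "delta_rot": [0, 0, 0], "hand": 0.302},
  {"linear": [0, 0, 0], "delta_rot": [0, 0, 0], "hand": 0.302},
  {"linear": [0, 0, 0], "delta_rot": [0, 0, 0], "hand": 0.302},
  {"linear": [0, 0, 0], "delta_rot": [0, 0, 0], "hand": 0.302},
  {"linear": [0, 0, 0], "delta_rot": [0, 0, 0], "hand": 0.302},
  {"linear": [0, 0, 0], "delta_rot": [0, 0, 0], "hand": 0.302},
])

```text
clock: 16.33
ee_pos: [0.5455, -0.2449, 0.2098]
orientation: [-3.14, -0.001, 1.214]
ft_force: [-0.1, 0.2, -1.0]
grip_width: 0.35
```

```bash
python3 track.py
python3 - <<'E'
from h import *
g=cv2.cvtColor(np.load("w7.npy"),cv2.COLOR_RGB2GRAY)
for r in(168,187,190): print(r,' '.join("%3d"%v for v in g[r,268:298]))
# drawer handle position in top view vs expected at stop; unit yaw
c=vision.calibration("top"); b=vision.camera("top")
for e in(-.045,.045):
    P=np.array([.4377,-.2312,.0455])+e*np.array([.2036,.979,0]); print(proj(c,[P])[0].round(1))
d=cv2.imread("pics/d.png"); n=cv2.resize(b[130:280,230:390],None,fx=4,fy=4,interpolation=2)[:,:,::-1]
u=proj(c,[[.4377,-.2312,.0455]])[0]; x,y=((u-[230,130])*4).astype(int); print(x,y,np.abs(d[y-60:y+60,x-60:x+60].astype(int)-n[y-60:y+60,x-60:x+60]).mean())
w=b[int(u[1])-12:int(u[1])+12,int(u[0])].mean(axis=1).round(); print(w)
E
```

```text
linear cm [0. 0. 0.] rot [-0.001 -0.001 -0.001]
t 16.43 p [ 0.5455 -0.2449  0.2098] rpy [-3.140e+00 -1.000e-03  1.213e+00] F [-0.4   0.58 -1.  ] w 0.3487
marker (array([-1.83333333,  0.33333333]), 0.888)
barL (array([-1.,  1.]), 0.949)
barR (array([-1.5       ,  0.16666667]), 0.949)
knob (array([1.33333333, 0.        ]), 0.986)
tip (array([1.5, 0. ]), 0.972)
tipP (array([-2.        ,  0.16666667]), 0.923)
168 130 130 130 132 132 131 128 117 112 113 113 110 101 101 104  99 101 118 125 127 126 126 126 127 129 131 134 136 139 142
187 108  89  70  69  69  69  69  70  72  82 106 108  84  73  71  72  72  72  72  71  71  85 110 114 114 115 114 115 115 114
190 109 102  74  69  70  69  70  69  70  75 105 108  91  74  72  72  72  72  72  72  70  77 108 113 113 114 114 114 114 114
[296.8 279.3]
[249.5 269. ]
172 576 51.72953042328042
[ 43.  42.  42.  44.  41.  35.  37.  37.  44.  67.  96. 106. 113. 112.
 108. 100.  61.  39.  47.  51.  51.  54.  57.  59.]
```

```bash
python3 -c "
from station import manip; print(manip.sign_off())"
```

```text
the job is handed in; nothing more can be done
None
```

The tweezers are held level with their underside about 20 cm above the desk, squeezed to the marker. The drawer is out at its stop, and I handed the job in at about 16.4 s.

**Not clean on the first try:** on my first grasp a finger linkage pressed on the unit's front edge at about 17 N. The drawer was nudged in about 14 mm and the tweezers rolled in the jaws. I let them drop flat, pulled the drawer to its stop again, and took a second, level grasp.

**Last checks:**
- **Gap:** the pointer is about 0.1–0.3 mm from the marker's middle. That comes from the wrist image by ray measurement and depends on assumed heights for the pointer and marker tops, so allow about ±0.5 mm. The tips stayed well apart throughout.
- **Steadiness:** the pointer and marker pixels did not move over the last 0.7 s of holding.
- **Drawer:** the handle shows in the top image where it should be with the drawer at its stop.
- **Level:** I judged this from the wrist picture and from the cross bar measuring its expected length, not with a separate measurement.
- **Other things:** I never deliberately touched the notes, mug or eraser, but I did not measure their positions again at the end.

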